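# Run the rack of wet figures to the curing lamp's pointer

### The arm

A 6-joint arm with a two-finger parallel gripper is mounted at the origin on the work surface. World frame = base frame: x ahead of the robot, y to its left, z up, the work surface at z = 0. Lengths are in m, angles in degrees, forces in N, time in s.
With the tool pointing down it reaches from about 0.325 to 0.85 m from the base axis. Payload 15.5 kg.
Tool frame: the origin (TCP) lies between the finger pads, 19 mm behind the fingertips; this is the grasp point; z points along the fingers, y is the line along which they close (so a half turn about z gives the same grasp; the last joint's range is limited). The gripper opens to 91 mm and grips with 3 to 60 N. Pads are 32 mm wide; open, the fingers measure 118 mm over their backs; the gripper's body (76 mm by 178 mm) begins 60 mm behind the grasp point.
Start: joints at [64.143, 28.281, 77.091, -0, 74.628, -5.472], TCP at [0.218, 0.586, 0.233] pointing down, gripper open.
Joint ranges: [-166.48, 166.48], [-47.26, 123.95], [12.59, 153.08], [-70.14, 250.14], [6.76, 159.57], [-176.63, 176.63]. Speed limits (degrees/s): [108.29, 108.29, 147.25, 172.46, 172.46, 172.46].

### API

Orientations are given as a 3x3 rotation matrix whose columns are the frame's x, y, z axes.
In Python, from bench import ctrl gives the robot as it stands. The module is installed in compiled form; this text tells all that it offers. Calls block until the motion is done:
- ctrl.goto(position, orientation): joint-space move of the TCP to a pose.
- ctrl.move_l(position, vel=0.15, ori=None, contact_N=None): straight line of the TCP; ori=None keeps the orientation; vel is the mean speed in m/s. With contact_N (N) it stops when the force on the tool has changed by that much, and returns True; else False.
- ctrl.movej(angles): joint-space move.
- ctrl.command_gripper(opening): opening from 0.0 (shut) to 1.0 (fully open); the grip force is fixed at half the most; returns when the fingers have stopped.
- ctrl.sleep(seconds).
- ctrl.ik(position, orientation): joint angles nearest the present ones, or None.
- ctrl.read_camera(name): name is "side" or "top"; returns the picture (400x640x3 uint8, blue, green, red); there is no depth.
- ctrl.camera_params(name): a dict with "fx", "fy", "cx", "cy" (pixels), "pose" (4x4, takes a point from camera to world coordinates). Camera axes: x right, y up, looking along -z (the intrinsics and any distortion apply to the point x, -y, -z); pixel columns grow to the right and rows downward; lengths in m; the calibration is good to about 2 mm. A picture is of the moment at which its call begins. camera_params takes no time and is no camera call.
A pose or a line that the arm cannot do raises ctrl.MotionError and nothing moves.
- ctrl.sign_off(): hands the job in; it is judged then, once.
Readings, each from a call of its own:
- ctrl.current_t(): time.
- ctrl.current_q(): joint angles.
- ctrl.current_dq(): joint speeds.
- ctrl.current_effort(): joint torques, N m.
- ctrl.current_tool_pos(): TCP position.
- ctrl.current_eef_rot(): TCP orientation.
- ctrl.current_contact_force(): force on the tool from outside, world axes, zero at the start.
- ctrl.current_wrist_torque(): the same for the moment, N m.
- ctrl.current_grip_width(): opening from 0.0 (shut) to 1.0 (fully open).
- ctrl.current_grasp_force(): force on a finger pad.
Only numpy, scipy, OpenCV 4.12 (cv2) and the standard library are available. Lean on these libraries where they do the work, as an engineer would, in place of code of your own. Each camera call takes 0.05 s, during which the arm holds its last target. There are 200 camera calls.

### The job

With the closed fingers of the gripper between the two sprung push blocks of the rolling rack of freshly painted figures, push the rack along its rails towards the curing lamp and brake it, so that it comes to rest with its index tongue opposite the lamp's pointer, never touching the end stop beyond. Touch nothing of the rack but the two push blocks (the paint is wet), keep it under 0.4 m/s and leave everything else on the bench alone. Keep it standing still at the pointer for a couple of seconds, then take the hand clear of it.

Things in the scene. Friction and masses are not known exactly. Their poses are not given: they have to be found in the camera images.
- track: Wooden base 110 x 840 x 12 mm with two aluminium rails, fixed to the bench; origin at the centre of its underside, +y along the rails from the start end to the stop that must not be touched (a dark steel plate with a rubber pad at the +y end; another at the -y end). It may stand turned up to 0.15 rad.
- carriage (a joint): Travel of the rolling rack along the track's +y, m: 0 against the -y stop, 0.360 against the +y stop. The centre of the rack is at track y = value - 0.180. The rack is 110 mm wide and 435 mm long, runs on wheels with very little friction (about 0.005 N dry plus 0.05 N per m/s) and weighs about 1.1 kg in all, 0.75 to 1.5 kg from run to run, so it coasts far.
- pocket (a point): Centre of the open pocket in the middle of the rack, 72 mm above the bench, halfway between the faces of the two push blocks; its y axis runs along the track. Faces are at y = -105 mm and +105 mm from it while the blocks are not pressed. The floor of the pocket (the rack's wooden deck, not to be touched) is 40 mm above the bench, 32 mm below this point. Nothing of the rack stands above the pocket.
- index (a point): End of the rack's steel index tongue (10 mm wide, sticking out 20 mm), on its +x side, level with the pocket centre along the track.
- mark (a point): Tip of the curing lamp's steel pointer (10 mm wide, straight out from the middle of the lamp), 37 mm above the bench, just beside the rack: the mark. Its y axis is parallel to the track. The rack is right when index and mark have the same y in the track's frame. The mark lies 40 to 90 mm of travel before the +y stop.
- block_front (a joint): How far the push block at the pocket's +y side is pressed into the rack, m: 0 free, 0.045 fully in. Grey block 100 mm wide, 50 mm high (47 to 97 mm above the bench), 0.04 kg, moving along the track on springs of 15 N/m with no preload and little damping (0.2 N per m/s). Pushing it towards +y drives the rack towards the lamp. It springs back and bounces the rack off.
- block_rear (a joint): The same for the like block at the pocket's -y side, m pressed towards -y: pressing it pushes the rack back or brakes it.
- rack: The rack itself without the push blocks: wooden deck 110 x 435 mm, top 40 mm above the bench, and at each end a tray box, 116 mm wide, from 155 to 217 mm from the pocket centre along y, top 107 mm above the bench, with three wet figures up to 45 mm tall in a row across it, at 198 mm. Not to be touched. Origin at bench level under the pocket centre.
- lamp: Low white curing lamp 110 mm wide, 120 mm high, on a foot on the +x side of the track, its head's near face 155 mm from the track's centre line; origin at bench level under the pointer's tip. Fixed.
- glue: White glue bottle, 36 mm across, 110 mm tall, between robot and track; origin under its centre.
- paint_jar: White jar, 64 mm across, 70 mm tall, between robot and track; origin under its centre.
- screwdriver: Screwdriver lying between robot and track; origin near the middle of its underside.
- water_cup: Glass cup, 68 mm across, 80 mm tall, beyond the track; origin under its centre.
Not all that is in view belongs to the job. Leave any blue or turquoise look-alike of the lamp alone.

How it is judged:
By the outcome, as a careful person would: the job done as asked, in the order asked, and still so for the second after the job is handed in, with the robot touching nothing.
It also fails if it takes over 35 s, if anything falls off the work surface, if the arm or the gripper's body presses on something with over 40 N, if the wrist force passes 120 N, or if a joint passes its speed limit or range.

## Working session

There is one attempt and no reset: what is moved stays moved. The work goes in short steps, each a Python script; the robot and the scene stay as the last script left them, time stands still between calls to the robot, and variables do not carry over. Pictures are saved under pics/ and viewed, at most 10 in all, crops included, and the job is handed in when it is done.

```bash
ls; mkdir -p pics; python3 - <<'E'
from bench import ctrl
import cv2,numpy as np
for n in("top","side"):
    cv2.imwrite(f"pics/{n}0.png",ctrl.read_camera(n)); p=ctrl.camera_params(n); print({k:(np.round(v,4).tolist() if not isinstance(v,str) else v) for k,v in p.items()})
print(ctrl.current_t(),ctrl.current_eef_rot().round(3) if hasattr(ctrl.current_eef_rot(),'round') else ctrl.current_eef_rot())
E
```

```text
pics
{'fx': 393.6827, 'fy': 393.6827, 'cx': 314.8688, 'cy': 205.7591, 'pose': [[0.0047, 0.9982, -0.0591, 0.3999], [-0.9999, 0.0055, 0.013, 0.0823], [0.0133, 0.059, 0.9982, 1.0698], [0.0, 0.0, 0.0, 1.0]]}
{'fx': 380.5773, 'fy': 380.5773, 'cx': 320.0435, 'cy': 200.6325, 'pose': [[0.9699, 0.1812, -0.1625, 0.2943], [-0.243, 0.6852, -0.6866, -0.6568], [-0.0131, 0.7055, 0.7086, 0.8197], [0.0, 0.0, 0.0, 1.0]]}
0.1 [[-0.937  0.348 -0.   ]
 [ 0.348  0.937 -0.001]
 [ 0.    -0.001 -1.   ]]
```

View pics/top0.png

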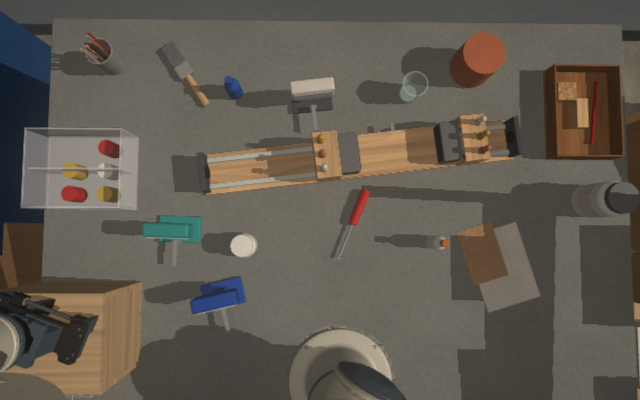

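View pics/side0.png

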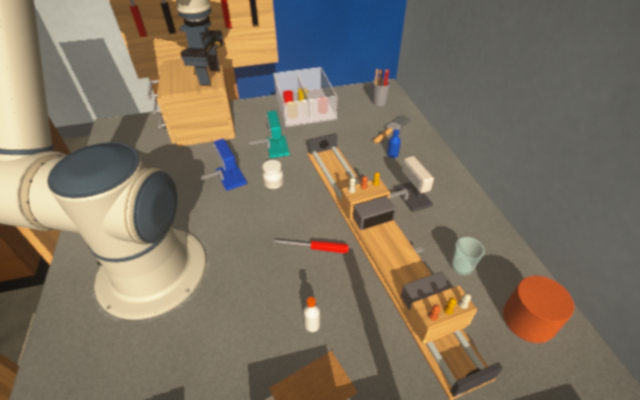

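The scene is clear. The white lamp is at top (313,95) with its pointer at about (314,115), and the index tongue is at about (392,128). The pocket is between the grey blocks at (348,152) and (452,140). Possible look-alikes for the lamp are teal at (172,228) and blue at (220,295). I choose the white one, since it is on the track's +x side. One close crop to check.

```bash
python3 - <<'E'
import cv2
im=cv2.imread("pics/top0.png")
cv2.imwrite("pics/c1.png",cv2.resize(im[70:180,290:450],None,fx=5,fy=5,interpolation=cv2.INTER_CUBIC))
a=cv2.resize(im[120:205,190:350],None,fx=5,fy=3.5,interpolation=cv2.INTER_CUBIC);b=cv2.resize(im[105:190,370:530],None,fx=5,fy=3.5,interpolation=cv2.INTER_CUBIC)
cv2.imwrite("pics/c2.png",cv2.vconcat([a,b]))
E
```

```text
(no output)
```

View pics/c1.png

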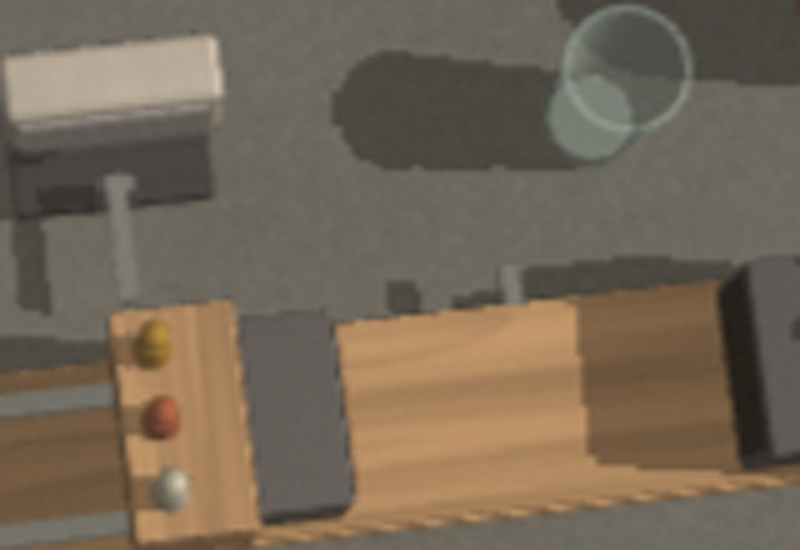

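View pics/c2.png

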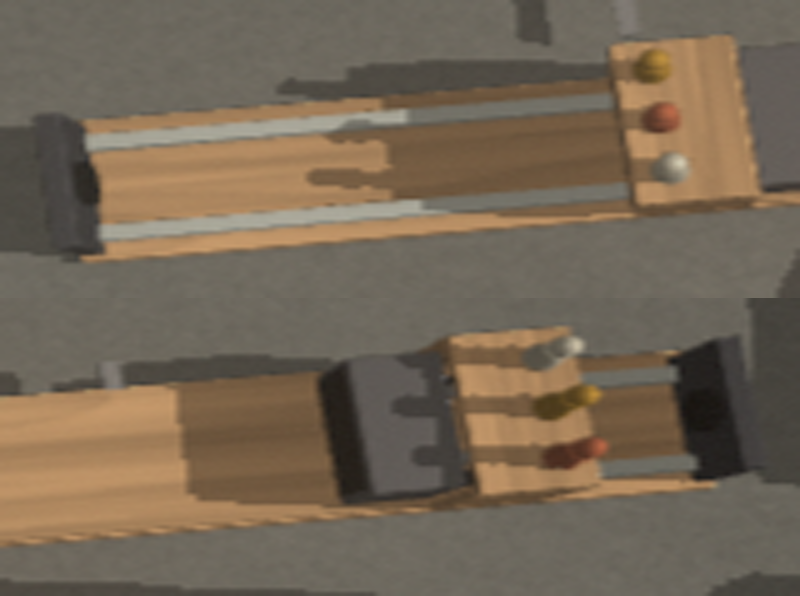

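The crops show the pointer tip at about (315.2,129.6) and the tongue tip at about (391.8,122.8). The base edges run (206.2,193.4)→(512.6,158.7) on the near side and (206.6,154.5)→(505.6,119.6) on the far side. The lamp choice is confirmed: it is white with a straight pointer just beside the rack.

```bash
cat > h.py <<'E'
from bench import ctrl
import cv2,numpy as np
P={n:ctrl.camera_params(n) for n in("top","side")}
def ray(px,z,n="top"):
    p=P[n];T=np.array(p["pose"]);d=T[:3,:3]@np.array([(px[0]-p["cx"])/p["fx"],-(px[1]-p["cy"])/p["fy"],-1.])
    return T[:3,3]+d*(z-T[2,3])/d[2]
E
python3 - <<'E'
from h import *
A=ray((206.2,193.4),.012);B=ray((512.6,158.7),.012);C=ray((206.6,154.5),.012);D=ray((505.6,119.6),.012)
for a,b in((A,B),(C,D)):
    print(a.round(4),b.round(4),np.linalg.norm(a-b).round(4),np.arctan2(-(a-b)[0],(a-b)[1]))
m=ray((315.2,129.6),.037);i=ray((391.8,122.8),.037);print(m.round(4),i.round(4),np.linalg.norm(m-i))
print("tongue root",ray((392.3,130.3),.037).round(4))
# deck near edge (z .04) from c1: (250,543)->(800,475)
e1=ray((339.6,178.6),.04);e2=ray((449.6,164.9),.04);print(e1.round(4),e2.round(4),np.arctan2(-(e1-e2)[0],(e1-e2)[1]))
e3=ray((357.,134.5),.04);e4=ray((433.6,126.3),.04);print(e3.round(4),e4.round(4),np.arctan2(-(e3-e4)[0],(e3-e4)[1]))
# block front edges top z .097 : front block near pocket edge x: (340,325)-(352,505); rear block top edge (755,262)-(775,465)
for q in((335,320),(352,512),(755,262),(775,465)): print(ray(((q[0]+.5)/5-.5+290,(q[1]+.5)/5-.5+70),.097).round(4))
print(ctrl.current_contact_force(),ctrl.current_t())
E
```

```text
[0.4941 0.3606 0.012 ] [ 0.5941 -0.4706  0.012 ] 0.8373 0.11968434791818103
[0.5996 0.3618 0.012 ] [ 0.7022 -0.454   0.012 ] 0.8222 0.12514722784266336
[0.6638 0.0689 0.037 ] [ 0.6838 -0.1354  0.037 ] 0.20530373945722544
tongue root [ 0.6636 -0.1366  0.037 ]
[0.5328 0.004  0.04  ] [ 0.5712 -0.2876  0.04  ] 0.1308448200105784
[ 0.6508 -0.042   0.04  ] [ 0.6745 -0.2464  0.04  ] 0.11563873344951787
[ 0.6392 -0.0342  0.097 ]
[ 0.5423 -0.0425  0.097 ]
[ 0.6704 -0.246   0.097 ]
[ 0.5674 -0.2546  0.097 ]
[ 0.38296503 -0.15525189  0.57573397] 0.1
```

```bash
cat >> h.py <<'E'
a=.122;u=np.array([-np.sin(a),np.cos(a),0]);ex=np.array([np.cos(a),np.sin(a),0])
idx=np.array([.6838,-.1354,0]);p0=idx-.075*ex;D=float((np.array([.6638,.0689,0])-idx)@u)
R=np.column_stack([np.cross(ex,[0,0,-1]),ex,[0,0,-1]])
def pose(off,z=.080): q=p0+off*u; return [q[0],q[1],z]
def blobs(im):
    """red/orange figures inside the track strip: list of (s along track rel. p0, area)"""
    h=cv2.cvtColor(im,cv2.COLOR_BGR2HSV);m=((h[...,0]<9)|(h[...,0]>174))&(h[...,1]>125)&(h[...,2]>60)
    n,l,st,c=cv2.connectedComponentsWithStats(m.astype(np.uint8));o=[]
    for k in range(1,n):
        w=ray(c[k],ZF)
        if st[k,4]>=12 and abs((w-p0)@ex)<.07: o.append((float((w-p0)@u),int(st[k,4]),c[k].round(1).tolist()))
    return o
ZF=.13
E
python3 - <<'E'
from h import *
print(blobs(cv2.imread("pics/top0.png")))
ctrl.command_gripper(0.0);print(ctrl.current_t())
ctrl.goto(pose(.05,.22),R);print(ctrl.current_t())
t=ctrl.current_t();ctrl.move_l(pose(.05),vel=.2);print(ctrl.current_t()-t,ctrl.current_tool_pos())
im=ctrl.read_camera("top");print(blobs(im));cv2.imwrite("pics/top1.png",im)
s=ctrl.read_camera("side");cv2.imwrite("pics/side1.png",s);print(ctrl.current_t(),ctrl.current_contact_force())
cv2.imwrite("pics/both1.png",cv2.vconcat([im[60:260],s[100:]]))
E
```

```text
[(-0.4726072406318866, 257, [593.4, 112.7]), (0.7099669363798332, 219, [107.0, 147.9]), (0.7981690136670218, 326, [73.5, 193.9])]
1.4667
4.225
0.8500000000000005 [ 0.60389637 -0.09489475  0.08091163]
[(-0.473534620517178, 189, [593.9, 113.4]), (0.7070923649823313, 260, [108.3, 148.5]), (0.7978546676729172, 311, [73.6, 194.0])]
5.175 [-0.35631104 -0.63939237  0.20420123]
```

View pics/both1.png

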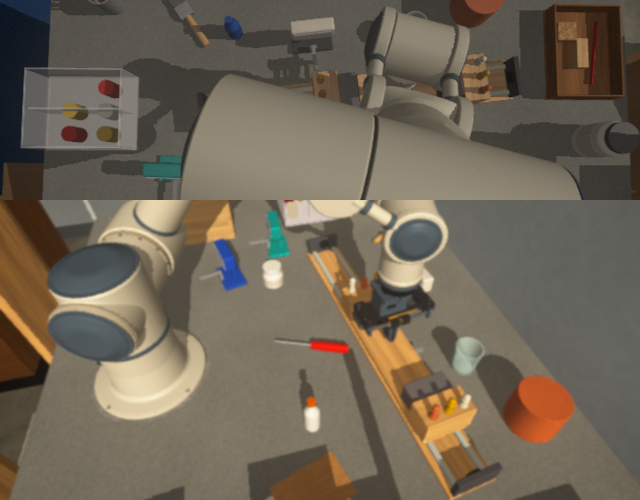

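The side view shows the rear tray clear of the hand, with its orange figure at about (435,310) and yellow at about (452,305). The top view is mostly hidden by the arm, so I'll track in the side view.

```bash
python3 - <<'E'
from h import *
im=cv2.imread("pics/side1.png");h=cv2.cvtColor(im,cv2.COLOR_BGR2HSV)
for c in range(428,474,3): print(c,[h[r,c].tolist() for r in (302,308,313,318)])
import h as H
for z in(.12,.13,.14):
  for c in((435,311),(451,307)): w=ray(c,z,"side");print(z,c,(w-p0)@u,(w-p0)@ex)
for lo,sm in((9,150),(12,150),(10,175),(12,190)):
    m=((h[...,0]<lo)&(h[...,1]>sm)).astype(np.uint8);m[:,:330]=0;m[:200]=0;m[:,480:]=0
    n,l,st,cc=cv2.connectedComponentsWithStats(m);print(lo,sm,[(st[k].tolist(),cc[k].round(1).tolist()) for k in range(1,n) if st[k,4]>5])
E
```

```text
428 [[16, 162, 154], [15, 161, 133], [13, 167, 124], [15, 166, 193]]
431 [[16, 162, 211], [13, 171, 130], [10, 191, 128], [10, 196, 195]]
434 [[17, 162, 211], [10, 200, 187], [10, 203, 207], [10, 203, 222]]
437 [[16, 163, 210], [11, 203, 235], [11, 197, 221], [13, 184, 211]]
440 [[16, 161, 179], [14, 178, 211], [16, 164, 200], [16, 163, 211]]
443 [[15, 162, 132], [16, 177, 140], [16, 164, 199], [16, 163, 207]]
446 [[16, 171, 137], [20, 249, 137], [19, 214, 197], [16, 163, 204]]
449 [[20, 255, 160], [20, 255, 197], [21, 255, 220], [17, 164, 209]]
452 [[21, 255, 231], [21, 255, 218], [19, 198, 212], [17, 160, 228]]
455 [[21, 255, 226], [16, 164, 200], [16, 162, 203], [17, 158, 231]]
458 [[16, 137, 132], [16, 160, 201], [16, 161, 199], [17, 159, 229]]
461 [[19, 77, 140], [17, 123, 205], [16, 162, 202], [17, 158, 231]]
464 [[21, 66, 213], [18, 98, 218], [17, 161, 222], [17, 157, 232]]
467 [[22, 62, 232], [17, 137, 203], [17, 158, 229], [18, 157, 234]]
470 [[16, 144, 196], [16, 162, 194], [17, 159, 229], [19, 149, 233]]
473 [[16, 77, 139], [16, 161, 198], [18, 152, 230], [18, 96, 160]]
0.12 (435, 311) -0.19368768830103197 -0.03148436065848014
0.12 (451, 307) -0.197896040712572 0.0033867123064318535
0.13 (435, 311) -0.1976389027894855 -0.0363945591137196
0.13 (451, 307) -0.20178710874152814 -0.002021869214817899
0.14 (435, 311) -0.20159011727793907 -0.041304757568959065
0.14 (451, 307) -0.2056781767704843 -0.007430450736067541
9 150 [([330, 242, 19, 12, 188], [338.7, 247.5])]
12 150 [([330, 242, 19, 12, 188], [338.7, 247.5]), ([429, 305, 11, 15, 103], [434.1, 312.2])]
10 175 [([330, 242, 19, 11, 170], [338.5, 247.4])]
12 190 [([330, 243, 18, 10, 156], [338.4, 247.4]), ([430, 306, 10, 14, 89], [434.4, 312.5])]
```

```bash
cat >> h.py <<'E'
import json,os
from scipy.optimize import least_squares
def track(im):
    h=cv2.cvtColor(im,cv2.COLOR_BGR2HSV).astype(float);H,S=h[...,0],h[...,1]
    out=[]
    for w,lat in ((np.clip((S-185)/50,0,1)*(abs(H-21)<4),.0),(np.clip((13.5-H)/2,0,1)*np.clip((S-170)/20,0,1),-.036)):
        n,l,st,c=cv2.connectedComponentsWithStats((w>.3).astype(np.uint8));best=None
        for k in range(1,n):
            q=ray(c[k],.13,"side")-p0
            if st[k,4]>=25 and abs(q@ex-lat)<.02 and -.27<q@u<.12 and (best is None or st[k,4]>st[best,4]): best=k
        if best is None: out.append(np.nan);continue
        mm=cv2.dilate((l==best).astype(np.uint8),np.ones((3,3)))*w;yy,xx=np.nonzero(mm);g=mm[yy,xx]
        out.append(float((ray(((xx*g).sum()/g.sum(),(yy*g).sum()/g.sum()),.13,"side")-p0)@u))
    return out
LOG="log.json";log=json.load(open(LOG)) if os.path.exists(LOG) else {"f":[],"m":[]}   # frames, finger moves
def frame():
    t=ctrl.current_t();r=track(ctrl.read_camera("side"));log["f"].append([t]+r);json.dump(log,open(LOG,"w"));return t,r
def fing(off,vel,frm):
    t=ctrl.current_t();ctrl.move_l(pose(off),vel=vel);log["m"].append([t,t+abs(off-frm)/vel,frm,off]);json.dump(log,open(LOG,"w"));return ctrl.current_t()-t
def sim(m,cf,cr,moves,t0,T,x=0.,v=0.,dt=.002):
    """rack displacement; cf/cr: finger offset at first touch of front/rear block"""
    ts=np.arange(t0,T,dt);X=np.empty((len(ts),2));fo=moves[0][2]
    def F(t):
        f=moves[0][2]
        for a_,b_,p,q in moves:
            if t>=a_: r=min(1,(t-a_)/max(b_-a_,1e-3));f=p+(q-p)*r**3*(10-15*r+6*r*r)
        return f
    fo=F(t0)
    for i,t in enumerate(ts):
        X[i]=x,v;f=F(t);fv=(f-fo)/dt;fo=f
        a1=f-x-cf;a2=x+cr-f;N=0.
        if a1>0:N+=max(0,15*a1+.2*(fv-v))
        if a2>0:N-=max(0,15*a2+.2*(v-fv))
        if abs(v)<1e-5 and abs(N)<.005: v=0.;continue
        v+=dt*(N-.005*np.sign(v)-.05*v)/m;x+=dt*v
    return ts,X
E
python3 - <<'E'
from h import *
fing(.078,.1,.05)
for _ in range(3): print(frame())
print("dur",fing(.109,.15,.078))
while ctrl.current_t()<log["m"][-1][0]+1.4: frame()
f=np.array(log["f"]);b=np.nanmean(f[:3,1:],0);print((f-np.r_[log["m"][-1][0],b]).round(4))
E
```

```text
(5.6083, [-0.19919724389589766, -0.19952073283605587])
(5.6583, [-0.19916309511666744, -0.1995398017977229])
(5.7083, [-0.19925431307387861, -0.19956408439069936])
dur 0.3583999999999996
[[-0.15    0.      0.    ]
 [-0.1     0.      0.    ]
 [-0.05   -0.     -0.    ]
 [ 0.3584  0.0063  0.0061]
 [ 0.4084  0.0089  0.0087]
 [ 0.4584  0.0118  0.0118]
 [ 0.5084  0.0149  0.0149]
 [ 0.5584  0.0181  0.0179]
 [ 0.6084  0.0213  0.0213]
 [ 0.6584  0.0244  0.0243]
 [ 0.7084  0.0276  0.0275]
 [ 0.7584  0.0307  0.0306]
 [ 0.8084  0.0338  0.0337]
 [ 0.8584  0.0368  0.0366]
 [ 0.9084  0.04    0.0398]
 [ 0.9584  0.043   0.0428]
 [ 1.0084  0.046   0.0458]
 [ 1.0584  0.0491  0.0489]
 [ 1.1084  0.0521  0.0518]
 [ 1.1584  0.0551  0.0549]
 [ 1.2084  0.058   0.0579]
 [ 1.2584  0.061   0.061 ]
 [ 1.3084  0.064   0.0637]
 [ 1.3584  0.0672  0.0668]]
```

```bash
cat >> h.py <<'E'
def data():
    f=np.array(log["f"]);b=np.nanmean(f[:3,1:],0);return f[:,0],np.nanmean(f[:,1:]-b,1)
def fit(p=(1.1,.089,-.089,0.),free=(0,1,3)):
    t,x=data();mv=log["m"];p=np.array(p,float);i0=5.70
    def res(q):
        P_=p.copy();P_[list(free)]=q;ts,X=sim(P_[0],P_[1],P_[2],[[a_+P_[3],b_+P_[3],c,d] for a_,b_,c,d in mv],i0,t[-1]+.01)
        return (np.interp(t[3:],ts,X[:,0])-x[3:])*1e3
    r=least_squares(res,p[list(free)],x_scale=[(.1,.003,.003,.02)[k] for k in free],diff_step=1e-3)
    p[list(free)]=r.x;return p,np.sqrt(np.mean(r.fun**2)),r.fun
E
python3 - <<'E'
from h import *
for free in((0,1),(0,1,3)):
  for m in(.9,1.3):
    p,e,_=fit((m,.089,-.089,.03),free);print(free,p.round(4),e)
p[2]=p[1]-.178;t=log["f"][-1][0]
ts,X=sim(p[0],p[1],p[2],log["m"],5.7,t+5)
for fo in(.098,.102,.106,.109):
    mv=log["m"]+[[t+.3,t+.6,.109,fo]];ts,X=sim(p[0],p[1],p[2],mv,5.7,t+6);k=X[:,0].argmax();c=np.argmax(X[:,0]+p[2]>fo)
    print(fo,"contact t",(ts[c]-t).round(2),X[c].round(4),"max",X[k,0].round(4),(ts[k]-t).round(2),"D",D)
E
```

```text
(0, 1) [ 0.8592  0.0922 -0.089   0.03  ] 0.18165252739972654
(0, 1) [ 0.8592  0.0922 -0.089   0.03  ] 0.1816525277796534
(0, 1, 3) [ 1.202   0.0897 -0.089   0.005 ] 0.06985195042631773
(0, 1, 3) [ 1.202   0.0897 -0.089   0.005 ] 0.06985195042631545
0.098 contact t 2.34 [0.1863 0.0437] max 0.1978 2.77 D 0.20521543594443378
0.102 contact t 2.44 [0.1903 0.0431] max 0.2016 2.86 D 0.20521543594443378
0.106 contact t 2.53 [0.1943 0.0426] max 0.2055 2.96 D 0.20521543594443378
0.109 contact t 2.6 [0.1973 0.0421] max 0.2083 3.03 D 0.20521543594443378
```

```bash
python3 - <<'E'
from h import *
t0=log["f"][-1][0]
fing(.1055,.03,.109)
while ctrl.current_t()<t0+2.1: frame();ctrl.sleep(.1)
while ctrl.current_t()<t0+2.68: frame()
p,e,r=fit((1.2,.0897,-.0883,.005),(0,1,2,3));print(p.round(4),e,r[-12:].round(2))
now=ctrl.current_t();print("now",now)
best=[]
for tr in np.arange(now,now+.5,.02):
    mv=log["m"]+[[tr,tr+.25,.1055,.1805]];ts,X=sim(p[0],p[1],p[2],mv,5.7,tr+.4)
    best.append((X[-1,1],X[-1,0],tr-now))
for b in best[::2]:print(np.round(b,4))
x,v=np.interp(now,*(lambda s:(s[0],s[1][:,0]))(sim(*p[:3],log["m"],5.7,now+.01))),0
print(x,data()[1][-8:].round(4),D)
E
```

```text
[ 1.3931  0.0885 -0.0859 -0.0064] 0.08340583948122236 [-0.   -0.05  0.1  -0.01 -0.04 -0.07 -0.04 -0.02 -0.09 -0.02  0.09 -0.03]
now 9.8333
[0.0121 0.2084 0.    ]
[0.0064 0.2068 0.04  ]
[0.0007 0.205  0.08  ]
[-0.0023  0.2034  0.12  ]
[-0.0075  0.2013  0.16  ]
[-0.0125  0.1991  0.2   ]
[-0.0172  0.1967  0.24  ]
[-0.0215  0.1943  0.28  ]
[-0.0255  0.1919  0.32  ]
[-0.0289  0.1895  0.36  ]
[-0.0318  0.1872  0.4   ]
[-0.0342  0.1849  0.44  ]
[-0.036   0.1827  0.48  ]
0.20313502130347288 [0.1883 0.1906 0.1929 0.1951 0.1973 0.1991 0.2007 0.2022] 0.20521543594443378
```

```bash
python3 - <<'E'
from h import *
ctrl.sleep(.075)
print(fing(.1805,.3,.1055))
for _ in range(8): frame();ctrl.sleep(.05)
t,x=data();print(np.c_[t,x][-9:].round(4),ctrl.current_t())
s=ctrl.read_camera("side");cv2.imwrite("pics/side2.png",s)
im=ctrl.read_camera("top");cv2.imwrite("pics/top2.png",im)
cv2.imwrite("pics/c3.png",cv2.vconcat([cv2.resize(im[80:150,270:370],(800,300),interpolation=cv2.INTER_CUBIC),cv2.resize(s[170:270,340:600],(780,300)).copy() if 0 else cv2.resize(s[165:240,370:570],(800,300),interpolation=cv2.INTER_CUBIC)]))
E
```

```text
0.3999999999999986
[[ 9.7833  0.2022]
 [10.3083  0.2055]
 [10.4083  0.2056]
 [10.5083  0.206 ]
 [10.6083  0.2062]
 [10.7083  0.2064]
 [10.8083  0.2066]
 [10.9083  0.2066]
 [11.0083  0.2067]] 11.1083
```

View pics/c3.png

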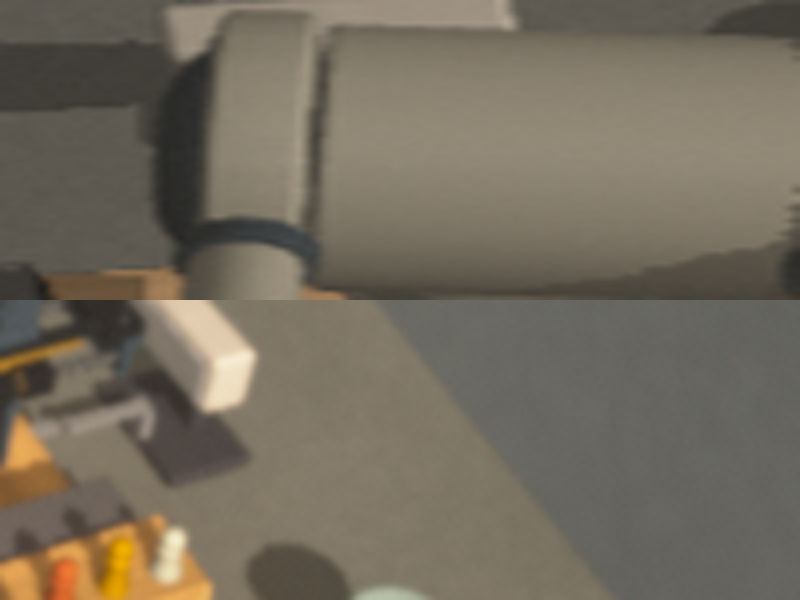

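```bash
python3 - <<'E'
from h import *
s=cv2.imread("pics/side2.png");cv2.imwrite("pics/c4.png",cv2.resize(s[180:220,365:415],(800,640)[:1]+(600,),interpolation=cv2.INTER_CUBIC))
ctrl.sleep(2);print(frame(),data()[1][-1])
E
```

```text
(13.2083, [0.00790651258431427, 0.006914164555996169]) 0.20678355042197552
```

View pics/c4.png

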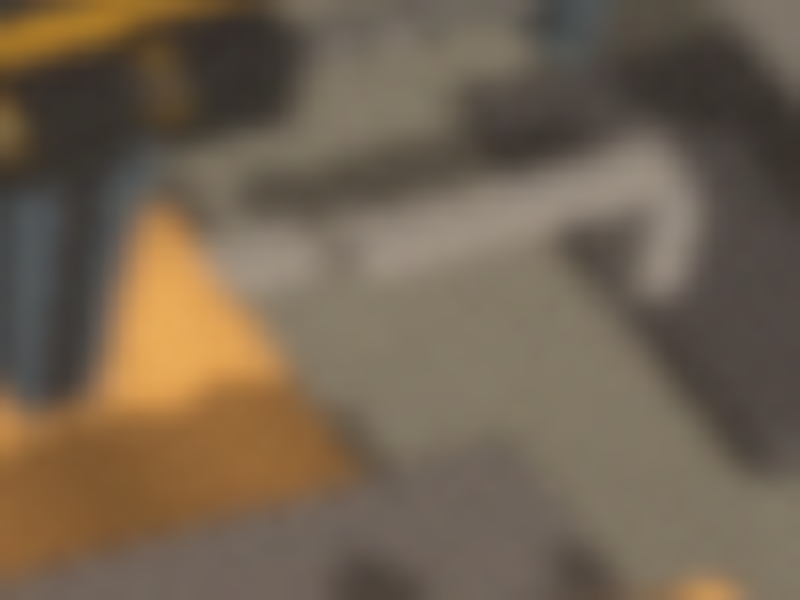

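The side view shows the rack at rest (0.2068, unchanged for 2 s), with the tongue at about (382,197) in line with the pointer to within about 1 px. I'll lift clear and check from the top.

```bash
python3 - <<'E'
from h import *
ctrl.move_l(pose(.1805,.24),vel=.2)
ctrl.movej([64.143,28.281,77.091,0,74.628,-5.472])
print(ctrl.current_t());x=frame();print(data()[1][-1])
im=np.mean([ctrl.read_camera("top").astype(float) for _ in range(2)],0).astype(np.uint8);s=ctrl.read_camera("side");cv2.imwrite("pics/top3.png",im);cv2.imwrite("pics/side3.png",s)
cv2.imwrite("pics/c5.png",cv2.vconcat([cv2.resize(im[100:140,295:335],(600,600),interpolation=cv2.INTER_CUBIC)]))
E
```

```text
16.575
0.20685266417767667
```

View pics/c5.png

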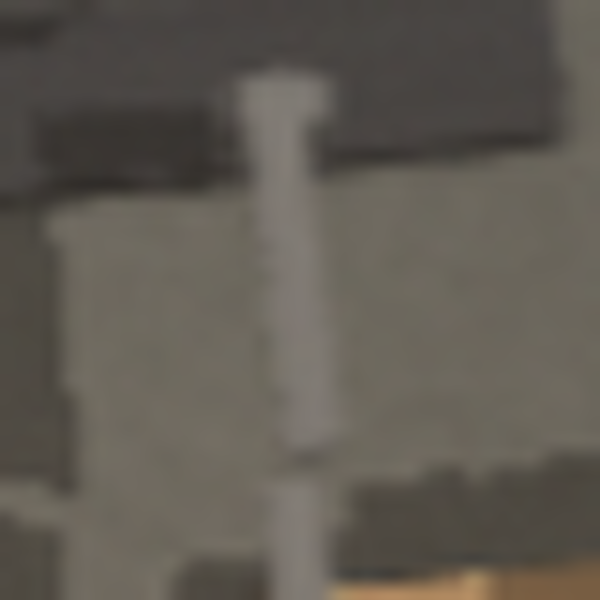

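The top view shows the tongue's centre (~col 314.8 at row 134) about 1.3 px to the +y side of the pointer's extended axis. I'll get a sharper number from the saved images.

```bash
python3 - <<'E'
from h import *
im=cv2.imread("pics/top3.png").astype(float)
# bluish-grey vs bench: bench has R>B by some; steel nearly neutral. use B-R index as the weight
w=im[...,0]-im[...,2];L=im.mean(2)
for r in range(108,140):
    seg=w[r,304:326];print(r,seg.astype(int).tolist())
E
```

```text
108 [-8, -7, -8, -7, -7, -8, -9, -11, -12, -12, -12, -10, -9, -8, -7, -8, -8, -7, -8, -7, -7, -7]
109 [-7, -8, -7, -7, -6, -9, -8, -11, -11, -11, -12, -11, -8, -7, -7, -7, -7, -8, -7, -8, -7, -8]
110 [-7, -8, -7, -9, -8, -8, -9, -10, -11, -13, -13, -11, -9, -8, -8, -8, -7, -8, -8, -9, -8, -8]
111 [-7, -7, -7, -8, -8, -9, -9, -9, -10, -13, -13, -10, -8, -11, -12, -13, -14, -13, -14, -14, -14, -13]
112 [-9, -9, -8, -10, -9, -11, -11, -12, -12, -12, -13, -13, -14, -14, -14, -14, -15, -15, -15, -14, -14, -15]
113 [-14, -14, -15, -14, -14, -14, -15, -15, -13, -13, -13, -14, -15, -14, -14, -15, -15, -15, -15, -14, -14, -15]
114 [-14, -16, -15, -15, -15, -15, -15, -15, -12, -13, -13, -14, -14, -15, -15, -15, -15, -15, -14, -14, -15, -16]
115 [-14, -16, -15, -15, -16, -16, -16, -15, -13, -12, -12, -14, -14, -16, -15, -15, -15, -15, -15, -14, -14, -14]
116 [-15, -15, -15, -15, -16, -15, -15, -16, -13, -12, -12, -13, -15, -15, -15, -15, -16, -15, -15, -15, -15, -14]
117 [-14, -14, -16, -15, -15, -16, -15, -14, -13, -13, -13, -12, -14, -15, -15, -15, -16, -15, -16, -15, -15, -14]
118 [-15, -16,
[... 1815 characters left out ...]
 -13, -13]
134 [-17, -16, -17, -16, -16, -16, -16, -16, -15, -13, -13, -14, -16, -16, -15, -13, -13, -13, -14, -13, -14, -13]
135 [-17, -16, -16, -16, -16, -16, -16, -16, -15, -14, -13, -14, -14, -13, -14, -14, -13, -13, -14, -14, -13, -13]
136 [-17, -16, -16, -16, -16, -16, -17, -17, -15, -14, -12, -12, -13, -13, -14, -13, -13, -13, -13, -14, -13, -12]
137 [-15, -16, -17, -16, -14, -14, -15, -14, -13, -14, -13, -14, -13, -12, -14, -13, -14, -14, -13, -14, -14, -13]
138 [-17, -17, -16, -13, -14, -14, -13, -13, -13, -13, -13, -14, -13, -13, -13, -13, -14, -19, -27, -31, -43, -50]
139 [-18, -17, -15, -14, -13, -13, -13, -14, -17, -15, -14, -13, -22, -52, -69, -73, -74, -75, -74, -75, -76, -76]
```

The overshoot is about 4 mm: 1.5 px in the top view, and the same sense in the side view. There's time for a gentle nudge back. First I'll plan it in simulation, without robot calls.

```bash
python3 - <<'E'
from h import *
for L,vel in((.006,.003),(.007,.003),(.007,.004),(.008,.004),(.006,.002)):
  out=[]
  for m in(1.2,1.4):
   for dc in(-.001,0,.001):
    mv=[[0,L/vel,.1225,.1225-L],[L/vel+.15,L/vel+.35,.1225-L,.15]]
    ts,X=sim(m,.3,-.0859+dc,mv,0,6,x=.2068);out.append(round((X[-1,0]-.2068)*1e3,2))
  print(L,vel,out)
E
```

```text
0.006 0.003 [np.float64(-9.92), np.float64(-13.45), np.float64(-15.6), np.float64(-10.56), np.float64(-14.6), np.float64(-17.31)]
0.007 0.003 [np.float64(-12.89), np.float64(-15.44), np.float64(-16.32), np.float64(-14.0), np.float64(-17.07), np.float64(-18.41)]
0.007 0.004 [np.float64(-16.55), np.float64(-21.11), np.float64(-24.08), np.float64(-17.64), np.float64(-22.87), np.float64(-26.6)]
0.008 0.004 [np.float64(-20.45), np.float64(-23.94), np.float64(-25.48), np.float64(-22.18), np.float64(-26.37), np.float64(-28.61)]
0.006 0.002 [np.float64(-6.92), np.float64(-8.49), np.float64(-8.79), np.float64(-7.52), np.float64(-9.41), np.float64(-9.94)]
```

```bash
python3 - <<'E'
from h import *
ctrl.goto(pose(.16,.2),R);ctrl.move_l(pose(.16),vel=.25);fing(.124,.12,.16)
print(ctrl.current_t());r=[]
def x():
    t,_=frame();v=data()[1][-1];r.append((t,v));return t,v
x();x0=np.mean([x()[1] for _ in range(2)]);print("rest",x0)
f=.119;fing(f,.04,.124);n=0
while 1:
    x();n+=1
    if n<3: continue
    q=np.array(r[-3 if n<5 else -5:]);v=np.polyfit(q[:,0],q[:,1],1)[0];dx=x0-q[-1,1]
    vv=max(0,-v)
    acc=max(0,(15*(x0-dx-.0859-f)-.005)/1.39)
    vp=vv+acc*((n>=5)*.1+.05+.06)       # centre-of-fit lag + retreat impulse
    if vp>.0046 and dx>.0002 or n>30: break
    if n%8==0 and dx<.00015: fing(f-.001,.02,f);f-=.001
print(fing(.16,.2,f),n,f,vp,dx)
for _ in range(6): x();ctrl.sleep(.1)
for a_,b in r: print(round(a_,3),round((b-x0)*1e3,2))
E
```

```text
20.2833
rest 0.20656327670669292
0.3583999999999996 3 0.119 0.006493022307500865 0.001068801262820246
20.283 -0.0
20.333 0.04
20.383 -0.04
20.708 -0.45
20.758 -0.83
20.808 -1.07
21.217 -3.12
21.367 -3.61
21.517 -4.17
21.667 -4.47
21.817 -4.83
21.967 -4.95
```

```bash
python3 - <<'E'
from h import *
for _ in range(4): frame();print(np.round([log["f"][-1][0],data()[1][-1]],4));ctrl.sleep(.75)
frame();print(data()[1][-1])
ctrl.move_l(pose(.16,.24),vel=.22)
ctrl.movej([25,10,80,0,90,-5]) if 0 else ctrl.movej([40,28.281,77.091,0,74.628,-5.472])
frame();print(ctrl.current_t(),data()[1][-1])
im=ctrl.read_camera("top");cv2.imwrite("pics/top4.png",im);cv2.imwrite("pics/c6.png",cv2.resize(im[100:140,295:335],(600,600),interpolation=cv2.INTER_CUBIC))
E
```

```text
[22.1167  0.2014]
[22.9167  0.2014]
[23.7167  0.2012]
[24.5167  0.2013]
0.2013155737033171
27.9667 0.20123484474609496
```

View pics/c6.png

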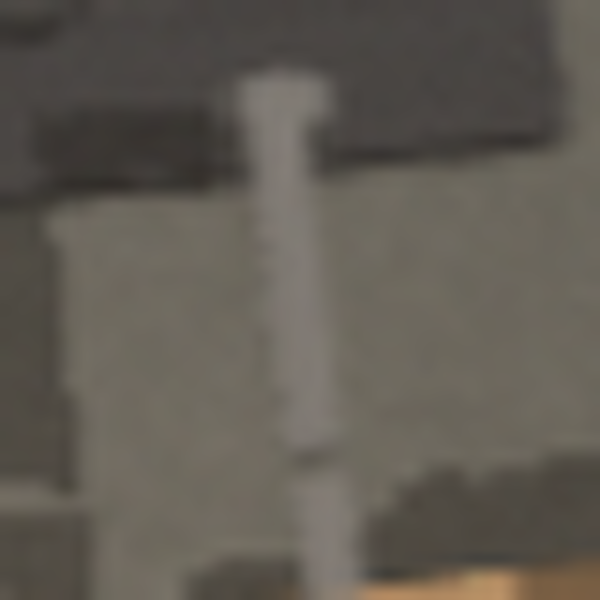

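The tongue (centre about (325,495) in the crop) now lies within about 1 to 1.5 mm of the pointer's axis, and the rack is still. Handing in.

```bash
python3 -c "
from bench import ctrl
print(ctrl.sign_off())"
```

```text
the job is handed in; nothing more can be done
None
```

The rack is at rest with its tongue about 1 mm from the pointer's line, the hand is clear, and I handed in at about 28 s; the first stop was about 4 mm too far, so I nudged it back once and let it stand over 2 s before lifting away.

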